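# Sweep the loose hex nuts into the bench scoop

### The arm

A 6-joint arm with a two-finger parallel gripper is mounted at the origin on a cart in front of the work surface, level with it; the furniture and walls round the work are solid. World frame = base frame: x ahead of the robot, y to its left, z up, the work surface at z = 0. Lengths are in mm, angles in rad, forces in N, time in s.
With the tool pointing down it reaches from about 300 to 775 mm from the base axis. Payload 14.6 kg.
Tool frame: the origin (TCP) lies midway between the tips of the shut fingers; the grasp point (between the pads) lies 19 mm behind it; z points along the fingers, y is the direction in which the jaws open and shut (so a half turn about z gives the same grasp; the last joint's range is limited). The gripper opens to 94 mm and grips with 3 to 60 N. Pads are 16 mm wide; open, the fingers measure 119 mm over their backs; the gripper's body (75 mm by 177 mm) begins 78 mm behind the grasp point.
Start: joints at [1.224, 0.3, 1.521, -0, 1.321, -0.067], TCP at [151.887, 528.601, 205.446] pointing down, gripper open.
Joint ranges: [-3.03, 3.03], [-0.79, 2.21], [0.23, 2.52], [-1.04, 4.18], [0, 3.07], [-2.55, 2.55]. Speed limits (rad/s): [2.22, 2.22, 2.57, 3.14, 3.14, 3.14].

### API

Orientations are given as [roll, pitch, yaw] about the fixed x, y, z axes, in that order (R = Rz(yaw) Ry(pitch) Rx(roll)).
In Python, from cell import manip gives the robot as it stands.
- The arm moves only by the tool play_rows, never from a script. Its argument "commands" is a list of rows, each an object of numbers: "x", "y", "z": the shift along the tool's x, y, z in m; "wx", "wy", "wz": the turn, a rotation vector about the tool's x, y, z in degrees; "grip": the opening, from 0 (shut) to 1 (fully open). In form: [{"x": .., "y": .., "z": .., "wx": .., "wy": .., "wz": .., "grip": ..}, ...]. A call has 1 to 20 rows; each row shifts and turns the commanded pose from where the row before left it, along the tool's axes as they then stand; what a row does not reach is not made up. A row lasts 1/8 s, in which the tool goes at most 62.5 mm and 10.7 degrees, less where a joint would pass 70% of its speed; a pose out of reach is approached as far as the arm can. A call is refused whole if a number of a shift passes 0.0625 or a number of a turn 10.7, either way. A call with a gripper value outside its range is refused whole. The fingers move at their own pace and stop on an object; "squeeze" is the grip in N (left out, the last holds). Time passes only in rows, so rows that do not move let the fingers close. It gives the time, the measured TCP pose, the force and the opening at its end, in the units of the state.
- manip.read_state(): the state, without advancing time (a new reading comes with each control period).
- manip.camera(name): name is "scene" or "top"; returns (picture, depth): 400x640x3 uint8, red, green, blue; 400x640 float32, mm along the optical axis (not along the pixel's ray), 0 where there is no reading.
- manip.camera_info(name): a dict with "intrinsics" (3x3 intrinsics, pixels), "camera_from_world" (4x4, takes a point from world to camera coordinates). Camera axes: x right, y up, looking along -z (the intrinsics and any distortion apply to the point x, -y, -z); pixel columns grow to the right and rows downward; lengths in mm; the calibration is good to about 2 mm. A picture is of the moment at which its call begins. camera_info takes no time and is no camera call.
- manip.sign_off(): hands the job in, once; it reports no verdict.
The state is a dict: "clock": time; "joints": joint angles; "qd": joint speeds; "effort": joint torques, N m; "eef_pos": TCP position; "eef_rot": TCP orientation; "wrist_force": force on the tool from outside, world axes, zero at the start; "moment": the same for the moment, N m; "finger_gap": finger opening in mm.
Only numpy, scipy, OpenCV 4.12 (cv2) and the standard library are available. Lean on these libraries where they do the work, as an engineer would, in place of code of your own. Each camera call takes 0.05 s, during which the arm holds its last target.

### The job

Sweep the three loose hex nuts along the wooden riser into the low metal scoop through its open side, using your fingertips like a brush, until every nut lies completely inside it. Push them only: do not pick any nut up. Leave the plain round collar that lies among them, and the small wooden block, where they are.

Things in the scene. Friction and masses are not known exactly. Their poses are not given: they have to be found in the camera images.
- scoop: low sheet-metal scoop, fixed on the riser. Origin: centre of its underside, on the riser's top, 45 mm above the desk; x points from its open side to its back wall (to the robot's left), y towards the robot, z up. Inside: x -35 mm (open side, whole width) to +35 mm, y -64 to +64 mm. Walls 25 mm high, 27 at the rim, 2.5 thick; floor 1.5 mm, its edge ramped so parts slide straight in.
- riser: fixed plywood riser on short legs: deck 140 mm in x, 360 mm in y, its flat top 45 mm above the desk, no rim. Origin: at desk height under the deck's centre; x away from the robot, y to its left. On it, nuts and collar lie in four places in random order: two about 50 mm before the open side of the scoop, near the long edges; two about 115 mm before it, near the middle.
- nut_1_mid (a point): loose hexagonal steel nut, 24 mm across the flats, 28 mm across the corners, 13 mm thick, with a round hole of 16 mm, 35 to 70 g, lying flat on the wooden riser before the open side of the scoop; this point is its centre, 6.5 mm above the riser's top; its yaw is arbitrary. The three nuts are alike.
- nut_2_mid (a point): loose hexagonal steel nut, 24 mm across the flats, 28 mm across the corners, 13 mm thick, with a round hole of 16 mm, 35 to 70 g, lying flat on the wooden riser before the open side of the scoop; this point is its centre, 6.5 mm above the riser's top; its yaw is arbitrary. The three nuts are alike.
- nut_3_mid (a point): loose hexagonal steel nut, 24 mm across the flats, 28 mm across the corners, 13 mm thick, with a round hole of 16 mm, 35 to 70 g, lying flat on the wooden riser before the open side of the scoop; this point is its centre, 6.5 mm above the riser's top; its yaw is arbitrary. The three nuts are alike.
- collar_mid (a point): plain round steel shaft collar, loose, 28 mm in diameter, 22 mm high, thick-walled with a bore of only 8 mm, lying flat among the nuts, its middle at least 35 mm from that of any nut; not to be moved. This point is its centre, 11 mm above the riser's top.
- rest_block: small loose reddish wooden block, 22 x 50 x 18 mm, on the riser at its edge towards the robot, beyond the nuts from the scoop, its length along the riser; not to be moved. Origin at the centre of its underside, its y axis along its length.

How it is judged:
By the outcome, as a careful person would: the job done as asked, in the order asked, and still so for the second after the job is handed in, with the robot touching nothing.
It also fails if it takes over 51 s, if anything falls off the work surface, if the arm or the gripper's body presses on something with over 40 N, if the wrist force passes 120 N, or if a joint passes its speed limit or range.

## Working session

There is one attempt and no reset: what is moved stays moved. The work goes in short steps, Python scripts to look and compute and a tool call to move; the robot and the scene stay as the last step left them, time stands still between calls to the robot, and variables do not carry over. Pictures are saved under pics/ and viewed, and the job is handed in when it is done.

Besides the shell and the picture viewer there is one more tool, called after "Request:" by a JSON object that holds its "fn" and its "kwargs", one argument or row to a line. play_rows: Moves the arm, as the interface text tells. Its arguments: {"type":"object","properties":{"commands":{"type":"array"},"squeeze":{"type":"number"}},"required":["commands"]}

```bash
mkdir -p pics; ls
python3 - <<'E'
from cell import manip
import cv2, numpy as np
print(manip.read_state())
for n in ("scene","top"):
    p,d=manip.camera(n); np.save(f"pics/{n}0d.npy",d); cv2.imwrite(f"pics/{n}0.png",p[:,:,::-1])
    i=manip.camera_info(n); print(n,i)
E
```

```text
pics
{'clock': 0.0, 'joints': array([ 1.22443592e+00,  3.00460525e-01,  1.52160697e+00, -3.28020897e-05,
        1.32068402e+00, -6.66129951e-02]), 'qd': array([-7.21174451e-04,  5.05331902e-05, -9.54670139e-05,  2.27955037e-04,
       -4.27720536e-05, -7.12996955e-04]), 'effort': array([ 1.04233102e-03, -5.31808162e+01, -3.52736378e+01,  7.08569144e-02,
        2.43532076e-02, -1.02322247e-04]), 'eef_pos': array([151.78815188, 528.35903354, 204.88117707]), 'eef_rot': array([-3.14043424e+00, -4.54368799e-05,  2.86185335e+00]), 'wrist_force': array([0.24773713, 0.76048481, 0.38308546]), 'moment': array([ 0.05515215, -0.01707345,  0.01188638]), 'finger_gap': 94.11845590125705}
scene {'intrinsics': array([[495.37585688,   0.        , 319.44089876],
       [  0.        , 495.37585688, 202.40459749],
       [  0.        ,   0.        ,   1.        ]]), 'camera_from_world': array([[ 7.61773255e-01, -6.47413437e-01, -2.36082312e-02,
        -3.20164591e+02],
       [ 2.99822855e-01,  3.20011627e-01,  8.98720654e-01,
        -2.23131533e+02],
       [-5.74288919e-01, -6.91699645e-01,  4.37885645e-01,
        -5.74592700e+02],
       [ 0.00000000e+00,  0.00000000e+00,  0.00000000e+00,
         1.00000000e+00]])}
top {'intrinsics': array([[401.91357274,   0.        , 319.18243958],
       [  0.        , 401.91357274, 201.19784287],
       [  0.        ,   0.        ,   1.        ]]), 'camera_from_world': array([[ 6.52618142e-02, -9.97861206e-01,  3.72941071e-03,
         5.07445540e+01],
       [ 9.75872391e-01,  6.46032015e-02,  2.08565344e-01,
        -4.78311371e+02],
       [-2.08360197e-01, -9.97192377e-03,  9.78001324e-01,
        -8.00742351e+02],
       [ 0.00000000e+00,  0.00000000e+00,  0.00000000e+00,
         1.00000000e+00]])}
```

View pics/top0.png

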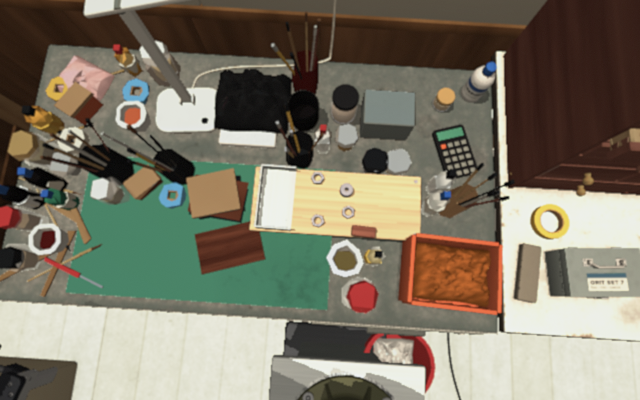

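View pics/scene0.png

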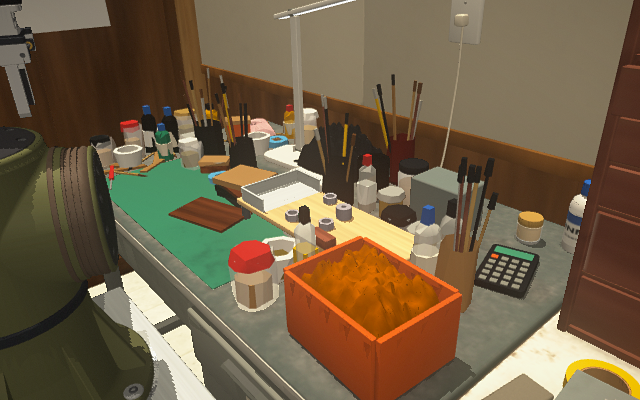

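```bash
cat > h.py <<'E'
import numpy as np, cv2
from cell import manip
def ray(name,u,v,z):
    i=manip.camera_info(name);K=i["intrinsics"];T=i["camera_from_world"]
    d=np.linalg.inv(K)@np.array([u,v,1.]); d=np.array([d[0],-d[1],-d[2]])
    R=T[:3,:3];o=-R.T@T[:3,3];w=R.T@d
    return o+w*(z-o[2])/w[2]
def proj(name,p):
    i=manip.camera_info(name);K=i["intrinsics"];T=i["camera_from_world"]
    c=T[:3,:3]@np.asarray(p,float)+T[:3,3]; q=K@np.array([c[0],-c[1],-c[2]]); return q[:2]/q[2]
E
python3 - <<'E'
import cv2
a=cv2.imread("pics/top0.png")[155:245,240:430]
cv2.imwrite("pics/topc.png",cv2.resize(a,None,fx=4,fy=4,interpolation=cv2.INTER_CUBIC))
a=cv2.imread("pics/scene0.png")[160:270,230:430]
cv2.imwrite("pics/scc.png",cv2.resize(a,None,fx=4,fy=4,interpolation=cv2.INTER_CUBIC))
E
```

```text
(no output)
```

View pics/topc.png

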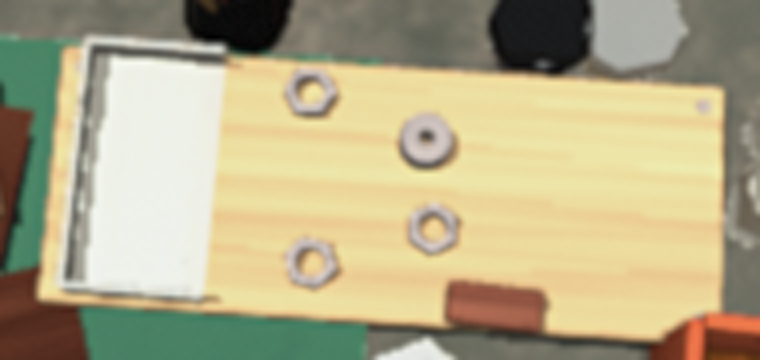

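View pics/scc.png

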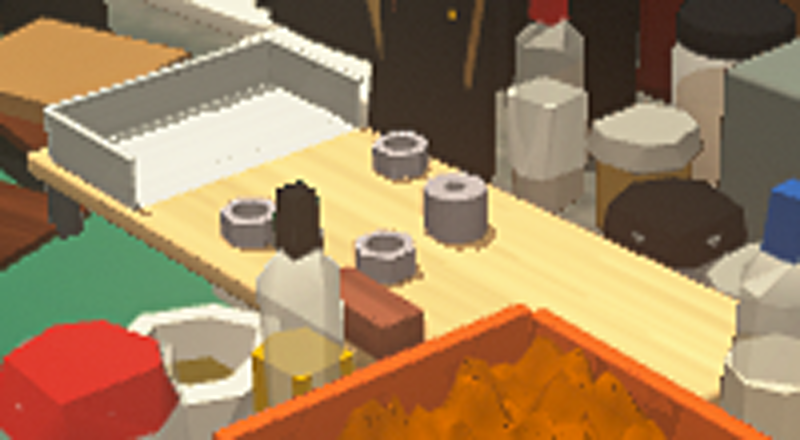

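```bash
cat > m.py <<'E'
from h import *
def measure(img,skip=False):
    hsv=cv2.cvtColor(img,cv2.COLOR_BGR2HSV)
    R0=(155,245);C0=(240,430)
    c=cv2.resize(hsv[155:245,240:430],None,fx=4,fy=4,interpolation=cv2.INTER_CUBIC)
    m=((c[:,:,1]<70)&(c[:,:,2]<225)).astype(np.uint8)*255
    cs,_=cv2.findContours(m,cv2.RETR_EXTERNAL,cv2.CHAIN_APPROX_NONE)
    for k in cs:
        (x,y),r=cv2.minEnclosingCircle(k)
        if 12<r<40 and cv2.contourArea(k)>300:
            M=cv2.moments(cv2.convexHull(k)); x=M['m10']/M['m00'];y=M['m01']/M['m00']
            u=240+(x+.5)/4-.5; v=155+(y+.5)/4-.5
            print("blob",round(u,1),round(v,1),"r",round(r,1),"top58",ray("top",u,v,56)[:2].round(1),"z67",ray("top",u,v,62)[:2].round(1))
if __name__=="__main__":
    measure(cv2.imread("pics/top0.png"))
    def P(x,y,z): return ray("top",240+(x+.5)/4-.5,155+(y+.5)/4-.5,z)[:2].round(1)
    print("deck corners FR,NR,NL",P(724,86,45),P(720,342,45),P(38,300,45),P(62,48,45))
    print("scoop rim FL,FR(outer)",P(86,38,72),P(228,46,72),P(60,290,72),P(205,299,72))
    print("mouth floor",P(225,70,46),P(206,297,46))
    print("block top corners",P(448,282,63),P(547,290,63),P(447,315,63),P(544,327,63))
E
python3 m.py
```

```text
blob 317.1 220.1 r 26.7 top58 [432.3  83.6] z67 [431.3  83.6]
blob 347.7 211.6 r 26.4 top58 [454.5  20.9] z67 [453.3  21.3]
blob 346.1 189.4 r 28.5 top58 [501.9  26.9] z67 [500.4  27.2]
blob 317.0 177.5 r 26.2 top58 [524.   89.9] z67 [522.4  89.8]
deck corners FR,NR,NL [ 544.9 -133.1] [ 405.9 -132.8] [404.5 224.8] [542.4 225.8]
scoop rim FL,FR(outer) [540.8 208.8] [541.4 134. ] [406.9 209.3] [407.1 135.4]
mouth floor [535.7 136.5] [411.8 136.9]
block top corners [425.4  11.9] [424.6 -39.1] [408.3  11.6] [405.4 -38.3]
```

Run:
```python
from h import *
pts=[]
for n in ("top","scene"):
    d=np.load(f"pics/{n}0d.npy");i=manip.camera_info(n);K=i["intrinsics"];T=i["camera_from_world"]
    v,u=np.mgrid[0:400,0:640];z=d
    P=np.stack([(u-K[0,2])/K[0,0]*z,-(v-K[1,2])/K[1,1]*z,-z],-1)[z>0]
    W=(P-T[:3,3])@T[:3,:3]; pts.append(W)
W=np.vstack(pts)
s=(W[:,0]>250)&(W[:,0]<700)&(W[:,1]>-150)&(W[:,1]<320)&(W[:,2]<600)
W=W[s]
H=np.zeros((18,19),int)
for x,y,z in W:
    a=int((x-250)//25);b=int((y+150)//25)
    if a<18 and b<19: H[a,b]=max(H[a,b],z)
print("cols y",[ -150+25*b for b in range(19)])
for a in range(17,-1,-1): print(250+25*a,' '.join('%4d'%h for h in H[a]))
```

```text
cols y [-150, -125, -100, -75, -50, -25, 0, 25, 50, 75, 100, 125, 150, 175, 200, 225, 250, 275, 300]
675    2   91   92   92   92   92   91   92   90   80   81   73   82  105  113  374  374  373  370
650    2   91   92   92   92   92   83   91   90   80   81   81   80  100  105  111  101  116   83
625    3   91   93   91   92   92   85   58   55   85   79   80  180   66   68   83   78   82   75
600    2    2   42   38   54    1   57   57   93  118   96  146  175   23   22   23   23   24   22
575    2   42   42   55   56   56   45   49   65  165   98  115  187   15   21   17   17   17   17
550    2   40   42   56   56   56    2    2    4  163  101  227  225    2    3    5    7    6    5
525   47   46   47   52   54   51   47   48   46   59   57  167  168   74   74   40   46   48   44
500   47   48   47   49   47   49   68   69   47   60   58   48   49   49   74   35   46   48   46
475  107   48   48   47   47   48   68   68   48   47   47   48   49   49   75   35   47   48   46
450   93   47   47   48   47   47   59   59   48   47   48   47   50   49   74   41   48   46   46
425   46   48   47   47   47   62   63   58   60   61   47   48   49   50   72   42   46   46   46
400  102  101   46   47   64   65   66   48   54   59   47   73   75   74   73   30   33   12   11
375  117  101    2    3  104   66   47   47    6    6    6    7    5   11   13   13   12   12   12
350  116  102    3  104  136  105   46   48   47    5    6    6    6   11   12   12   12   12   11
325  117  102  100   60   98   63   48   48   45    6    5    7    6   11   12   12   12   12   13
300  121  102  101    2   88   89   87   46    6    6    6    6    6    6    6    6    9   12   11
275  110  102  101    3   89   89   88    3    6    5    6    6    7    5    6    6    5    6    6
250  100   99    3    2   88   88   88    2    6    6    6    6    6    6    6    7    6    7    6
```

Run:
```python
from h import *
for n in ("top","scene"):
    d=np.load(f"pics/{n}0d.npy");i=manip.camera_info(n);K=i["intrinsics"];T=i["camera_from_world"]
    v,u=np.mgrid[0:400,0:640];z=d
    P=np.stack([(u-K[0,2])/K[0,0]*z,-(v-K[1,2])/K[1,1]*z,-z],-1)[z>0]
    W=(P-T[:3,3])@T[:3,:3]
    s=(W[:,0]>515)&(W[:,0]<575)&(W[:,1]>40)&(W[:,1]<200)&(W[:,2]>80)&(W[:,2]<500)
    W=W[s]; W=W[np.argsort(W[:,0])]
    print(n,len(W)); print(W[:40:1].astype(int).tolist())
    a=W[W[:,0]<560]; print(len(a), a[::max(1,len(a)//40)].astype(int).tolist())
a=cv2.imread("pics/scene0.png")[60:230,300:460]
cv2.imwrite("pics/scc2.png",cv2.resize(a,None,fx=3.5,fy=3.5,interpolation=cv2.INTER_CUBIC))
```

```text
top 250
[[540, 150, 168], [541, 149, 165], [542, 150, 155], [542, 147, 161], [542, 149, 166], [543, 148, 154], [543, 151, 165], [544, 147, 161], [544, 146, 149], [545, 151, 165], [545, 149, 165], [545, 146, 153], [546, 146, 157], [546, 151, 167], [546, 149, 167], [546, 147, 137], [547, 148, 160], [548, 146, 134], [548, 151, 168], [548, 145, 145], [548, 149, 167], [548, 146, 126], [549, 148, 159], [549, 146, 154], [550, 145, 146], [550, 146, 134], [550, 145, 121], [551, 144, 112], [551, 145, 124], [551, 146, 111], [553, 144, 113], [553, 142, 100], [553, 145, 125], [553, 135, 94], [554, 145, 98], [554, 136, 224], [554, 131, 80], [554, 133, 93], [554, 134, 99], [554, 133, 86]]
128 [[540, 150, 168], [542, 147, 161], [543, 151, 165], [545, 151, 165], [546, 146, 157], [546, 147, 137], [548, 151, 168], [548, 146, 126], [550, 145, 146], [551, 144, 112], [553, 144, 113], [553, 135, 94], [554, 131, 80], [554, 133, 86], [554, 128, 100], [554, 131, 92], [555, 127, 85], [555, 138, 226], [555, 129, 84], [555, 135, 226], [555, 125, 84], [555, 137, 87], [556, 142, 85], [556, 136, 204], [556, 134, 20
[... 997 characters left out ...]
 [[539, 149, 164], [541, 146, 158], [543, 146, 152], [544, 145, 152], [545, 146, 145], [546, 147, 133], [547, 148, 160], [548, 143, 145], [548, 147, 136], [550, 147, 112], [550, 145, 109], [551, 148, 132], [552, 144, 96], [553, 131, 83], [553, 144, 118], [553, 136, 212], [554, 126, 93], [554, 134, 223], [554, 135, 81], [555, 132, 99], [555, 142, 81], [555, 130, 89], [555, 136, 184], [555, 135, 224], [555, 125, 82], [556, 116, 93], [556, 140, 96], [556, 134, 212], [556, 135, 165], [557, 135, 197], [557, 143, 97], [557, 133, 163], [557, 136, 180], [557, 134, 139], [558, 145, 88], [558, 134, 172], [558, 119, 87], [558, 111, 87], [559, 138, 166], [559, 135, 191], [559, 112, 83], [559, 133, 164]]
```

View pics/scc2.png

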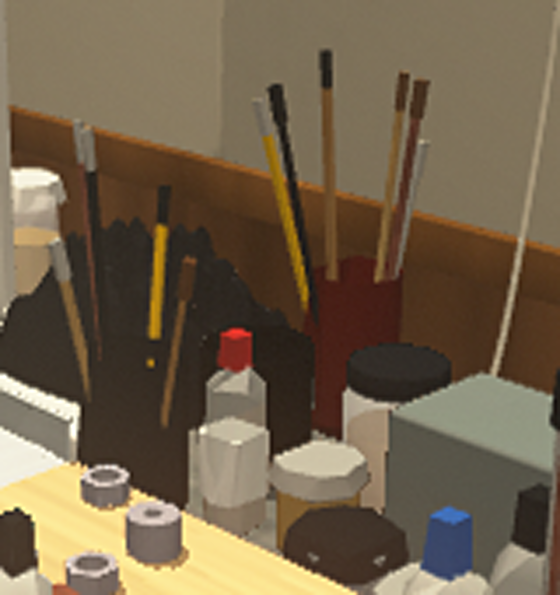

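Request:
{"fn": "play_rows", "kwargs": {
  "commands": [
    {"wz":10.57,"grip":0.13},
    {"wz":10.57,"grip":0.13},
    {"wz":10.57},
    {"wz":10.57},
    {"wz":10.57},
    {"wz":10.57},
    {"wz":10.57},
    {"x":-0.03,"y":0.018},
    {"x":-0.03,"y":0.018},
    {"x":-0.03,"y":0.018},
    {"x":-0.03,"y":0.018},
    {"x":-0.03,"y":0.018},
    {"x":-0.03,"y":0.018},
    {"x":-0.03,"y":0.018},
    {"x":-0.03,"y":0.018},
    {"x":-0.03,"y":0.018},
    {"x":-0.03,"y":0.018},
    {"x":-0.03,"y":0.018},
    {"x":-0.03,"y":0.018}
  ]
}}

```text
$.commands[0]: bad value
```

Request:
{"fn": "play_rows", "kwargs": {
  "commands": [
    {"x":0,"y":0,"z":0,"wx":0,"wy":0,"wz":10.57,"grip":0.13},
    {"x":0,"y":0,"z":0,"wx":0,"wy":0,"wz":10.57,"grip":0.13},
    {"x":0,"y":0,"z":0,"wx":0,"wy":0,"wz":10.57,"grip":0.13},
    {"x":0,"y":0,"z":0,"wx":0,"wy":0,"wz":10.57,"grip":0.13},
    {"x":0,"y":0,"z":0,"wx":0,"wy":0,"wz":10.57,"grip":0.13},
    {"x":0,"y":0,"z":0,"wx":0,"wy":0,"wz":10.57,"grip":0.13},
    {"x":0,"y":0,"z":0,"wx":0,"wy":0,"wz":10.57,"grip":0.13},
    {"x":-0.03,"y":0.018,"z":0,"wx":0,"wy":0,"wz":0,"grip":0.13},
    {"x":-0.03,"y":0.018,"z":0,"wx":0,"wy":0,"wz":0,"grip":0.13},
    {"x":-0.03,"y":0.018,"z":0,"wx":0,"wy":0,"wz":0,"grip":0.13},
    {"x":-0.03,"y":0.018,"z":0,"wx":0,"wy":0,"wz":0,"grip":0.13},
    {"x":-0.03,"y":0.018,"z":0,"wx":0,"wy":0,"wz":0,"grip":0.13},
    {"x":-0.03,"y":0.018,"z":0,"wx":0,"wy":0,"wz":0,"grip":0.13},
    {"x":-0.03,"y":0.018,"z":0,"wx":0,"wy":0,"wz":0,"grip":0.13},
    {"x":-0.03,"y":0.018,"z":0,"wx":0,"wy":0,"wz":0,"grip":0.13}
  ]
}}

```text
clock: 1.98
eef_pos: [296.1, 287.5, 205.3]
eef_rot: [-3.141, 0.0, 1.571]
wrist_force: [0.5, 0.5, -0.0]
finger_gap: 12.1
```

Request:
{"fn": "play_rows", "kwargs": {
  "commands": [
    {"x":-0.0295,"y":0.017,"z":0,"wx":0,"wy":0,"wz":0,"grip":0.13},
    {"x":-0.0295,"y":0.017,"z":0,"wx":0,"wy":0,"wz":0,"grip":0.13},
    {"x":-0.0295,"y":0.017,"z":0,"wx":0,"wy":0,"wz":0,"grip":0.13},
    {"x":-0.0295,"y":0.017,"z":0,"wx":0,"wy":0,"wz":0,"grip":0.13},
    {"x":-0.0295,"y":0.017,"z":0,"wx":0,"wy":0,"wz":0,"grip":0.13},
    {"x":-0.0295,"y":0.017,"z":0,"wx":0,"wy":0,"wz":0,"grip":0.13},
    {"x":-0.0295,"y":0.017,"z":0,"wx":0,"wy":0,"wz":0,"grip":0.13},
    {"x":-0.0295,"y":0.017,"z":0,"wx":0,"wy":0,"wz":0,"grip":0.13},
    {"x":0,"y":0,"z":0.03,"wx":0,"wy":0,"wz":0,"grip":0.13},
    {"x":0,"y":0,"z":0.03,"wx":0,"wy":0,"wz":0,"grip":0.13},
    {"x":0,"y":0,"z":0.03,"wx":0,"wy":0,"wz":0,"grip":0.13},
    {"x":0,"y":0,"z":0.03,"wx":0,"wy":0,"wz":0,"grip":0.13},
    {"x":0,"y":0,"z":0,"wx":0,"wy":0,"wz":0,"grip":0.13}
  ]
}}

```text
clock: 3.6
eef_pos: [430.5, 52.4, 84.0]
eef_rot: [-3.138, 0.0, 1.57]
wrist_force: [0.2, 0.4, -0.0]
finger_gap: 12.1
```

```bash
cat > snap.py <<'E'
import sys
from h import *
n=sys.argv[1]
s=manip.read_state(); print(s["clock"],s["eef_pos"].round(1),s["eef_rot"].round(3),s["wrist_force"].round(1))
p=manip.camera("top")[0][:,:,::-1].copy(); cv2.imwrite(f"pics/t{n}.png",p)
q=manip.camera("scene")[0][:,:,::-1].copy()
a=cv2.resize(p[150:250,240:430],None,fx=3,fy=3,interpolation=cv2.INTER_CUBIC)
b=cv2.resize(q[140:270,220:410],None,fx=3,fy=2.3,interpolation=cv2.INTER_CUBIC)
cv2.imwrite(f"pics/s{n}.png",np.vstack([a,b[:299]]))
E
python3 snap.py 1
```

```text
3.6 [430.5  52.4  84. ] [-3.138  0.     1.57 ] [ 0.2  0.4 -0. ]
```

View pics/s1.png

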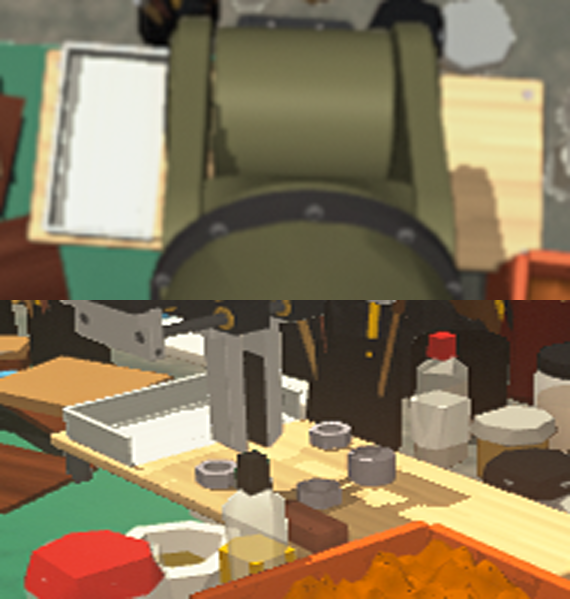

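Request:
{"fn": "play_rows", "kwargs": {
  "commands": [
    {"x":0,"y":0.0005,"z":0.017,"wx":0,"wy":0,"wz":0,"grip":0.13},
    {"x":0,"y":0.0005,"z":0.016,"wx":0,"wy":0,"wz":0,"grip":0.13},
    {"x":0.004,"y":0,"z":0,"wx":0,"wy":0,"wz":0,"grip":0.13},
    {"x":0.006,"y":0,"z":0,"wx":0,"wy":0,"wz":0,"grip":0.13},
    {"x":0.008,"y":0,"z":0,"wx":0,"wy":0,"wz":0,"grip":0.13},
    {"x":0.008,"y":0.0005,"z":0,"wx":0,"wy":0,"wz":0,"grip":0.13},
    {"x":0.008,"y":0.0005,"z":0,"wx":0,"wy":0,"wz":0,"grip":0.13},
    {"x":0.008,"y":0.0005,"z":0,"wx":0,"wy":0,"wz":0,"grip":0.13},
    {"x":0.008,"y":0.0005,"z":0,"wx":0,"wy":0,"wz":0,"grip":0.13},
    {"x":0.004,"y":0,"z":0,"wx":0,"wy":0,"wz":0,"grip":0.13}
  ]
}}

```text
clock: 4.95
eef_pos: [434.7, 107.0, 52.4]
eef_rot: [-3.141, 0.0, 1.571]
wrist_force: [1.0, -1.1, 1.1]
finger_gap: 12.2
```

```bash
python3 snap.py 2
```

```text
4.95 [434.7 107.   52.4] [-3.141  0.     1.571] [ 1.  -1.1  1.1]
```

View pics/s2.png

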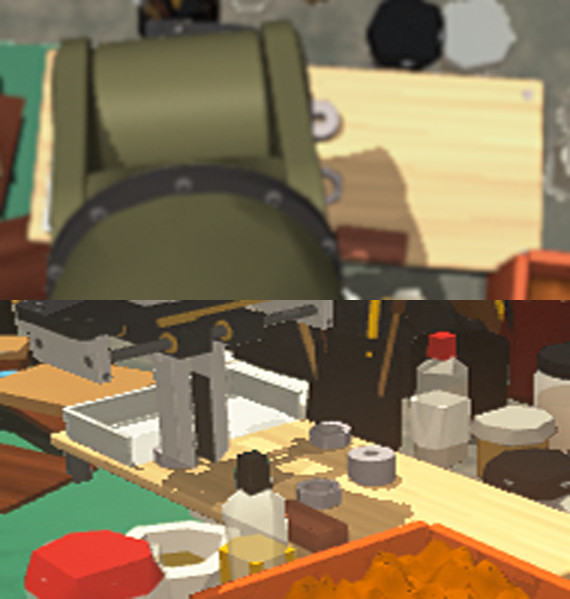

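Request:
{"fn": "play_rows", "kwargs": {
  "commands": [
    {"x":0.005,"y":0,"z":0,"wx":0,"wy":0,"wz":0,"grip":0.13},
    {"x":0.008,"y":0,"z":0,"wx":0,"wy":0,"wz":0,"grip":0.13},
    {"x":0.008,"y":0,"z":0,"wx":0,"wy":0,"wz":0,"grip":0.13},
    {"x":0.008,"y":0,"z":0,"wx":0,"wy":0,"wz":0,"grip":0.13},
    {"x":0.008,"y":0,"z":0,"wx":0,"wy":0,"wz":0,"grip":0.13},
    {"x":0.006,"y":0,"z":0,"wx":0,"wy":0,"wz":0,"grip":0.13},
    {"x":0.004,"y":0,"z":0,"wx":0,"wy":0,"wz":0,"grip":0.13},
    {"x":0,"y":0,"z":0,"wx":0,"wy":0,"wz":0,"grip":0.13}
  ]
}}

```text
clock: 6.05
eef_pos: [434.7, 153.7, 52.4]
eef_rot: [-3.141, -0.0, 1.571]
wrist_force: [0.3, -0.1, 0.1]
finger_gap: 12.2
```

```bash
python3 snap.py 3
```

```text
6.05 [434.7 153.7  52.4] [-3.141 -0.     1.571] [ 0.3 -0.1  0.1]
```

View pics/s3.png

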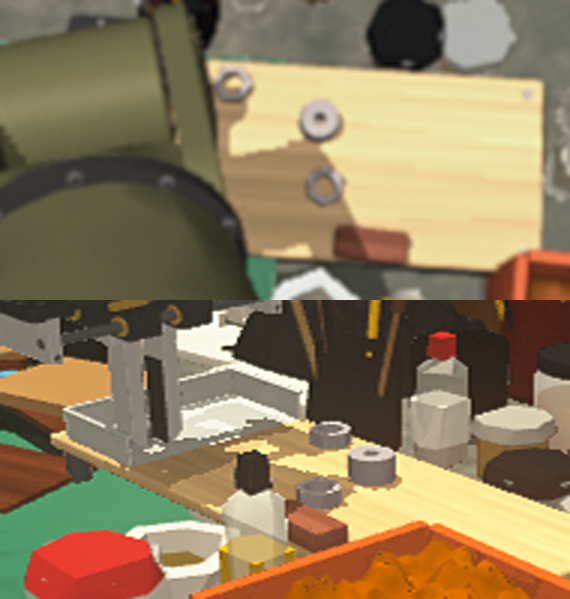

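Request:
{"fn": "play_rows", "kwargs": {
  "commands": [
    {"x":-0.008,"y":0,"z":0,"wx":0,"wy":0,"wz":0,"grip":0.13},
    {"x":-0.012,"y":0,"z":-0.02,"wx":0,"wy":0,"wz":0,"grip":0.09},
    {"x":0,"y":0,"z":-0.03,"wx":0,"wy":0,"wz":0,"grip":0.09},
    {"x":-0.025,"y":0.003,"z":-0.01,"wx":0,"wy":0,"wz":0,"grip":0.09},
    {"x":-0.03,"y":0.003,"z":0,"wx":0,"wy":0,"wz":0,"grip":0.09},
    {"x":-0.03,"y":0.004,"z":0,"wx":0,"wy":0,"wz":0,"grip":0.09},
    {"x":-0.03,"y":0.005,"z":0,"wx":0,"wy":0,"wz":0,"grip":0.09},
    {"x":-0.03,"y":0.004,"z":0,"wx":0,"wy":0,"wz":0,"grip":0.09},
    {"x":0,"y":0,"z":0,"wx":0,"wy":0,"wz":0,"grip":0.09},
    {"x":0,"y":0,"z":0,"wx":0,"wy":0,"wz":0,"grip":0.09}
  ]
}}

```text
clock: 7.4
eef_pos: [453.4, -11.4, 112.4]
eef_rot: [-3.141, -0.0, 1.57]
wrist_force: [-0.7, -0.6, 0.7]
finger_gap: 8.1
```

```bash
python3 snap.py 4; python3 -c "
from m import *
measure(cv2.imread('pics/t4.png'))"
```

```text
7.4 [453.4 -11.4 112.4] [-3.141 -0.     1.57 ] [-0.7 -0.6  0.7]
blob 275.0 217.0 r 29.4 top58 [433.1 171.7] z67 [432.1 171. ]
blob 342.4 189.5 r 22.7 top58 [501.2  34.5] z67 [499.7  34.8]
blob 317.0 177.5 r 26.3 top58 [524.   89.9] z67 [522.4  89.8]
```

View pics/s4.png

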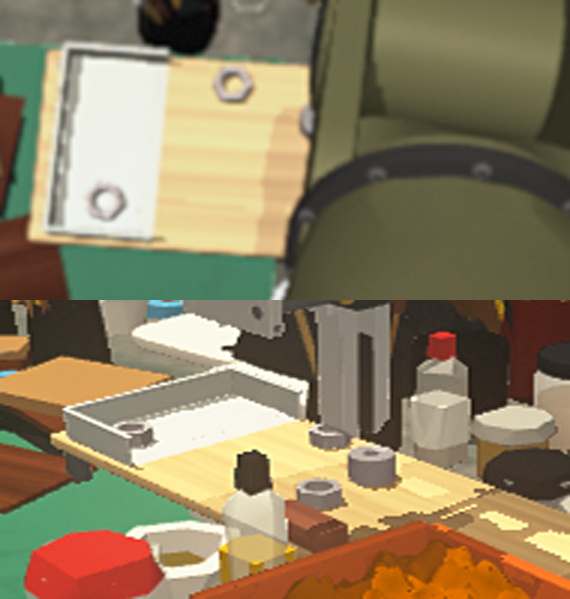

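Request:
{"fn": "play_rows", "kwargs": {
  "commands": [
    {"x":0,"y":0,"z":0.02,"wx":0,"wy":0,"wz":0,"grip":0.09},
    {"x":0,"y":0,"z":0.025,"wx":0,"wy":0,"wz":0,"grip":0.09},
    {"x":0,"y":0,"z":0.015,"wx":0,"wy":0,"wz":0,"grip":0.09},
    {"x":0,"y":0,"z":0,"wx":0,"wy":0,"wz":0,"grip":0.09},
    {"x":0.004,"y":0,"z":0,"wx":0,"wy":0,"wz":0,"grip":0.09},
    {"x":0.006,"y":0,"z":0,"wx":0,"wy":0,"wz":0,"grip":0.09},
    {"x":0.008,"y":0,"z":0,"wx":0,"wy":0,"wz":0,"grip":0.09},
    {"x":0.008,"y":0,"z":0,"wx":0,"wy":0,"wz":0,"grip":0.09},
    {"x":0.008,"y":0,"z":0,"wx":0,"wy":0,"wz":0,"grip":0.09},
    {"x":0.008,"y":0,"z":0,"wx":0,"wy":0,"wz":0,"grip":0.09},
    {"x":0.008,"y":0,"z":0,"wx":0,"wy":0,"wz":0,"grip":0.09},
    {"x":0.005,"y":0,"z":0,"wx":0,"wy":0,"wz":0,"grip":0.09}
  ]
}}

```text
clock: 9.0
eef_pos: [453.7, 44.0, 52.4]
eef_rot: [-3.141, 0.0, 1.571]
wrist_force: [0.6, -1.1, 0.8]
finger_gap: 8.5
```

```bash
python3 snap.py 5; python3 -c "
from m import *
measure(cv2.imread('pics/t5.png'))"
```

```text
9.0 [453.7  44.   52.4] [-3.141  0.     1.571] [ 0.6 -1.1  0.8]
blob 275.0 217.0 r 29.4 top58 [433.1 171.7] z67 [432.1 171. ]
blob 318.2 162.5 r 31.8 top58 [557.5  89.7] z67 [555.6  89.6]
```

View pics/s5.png

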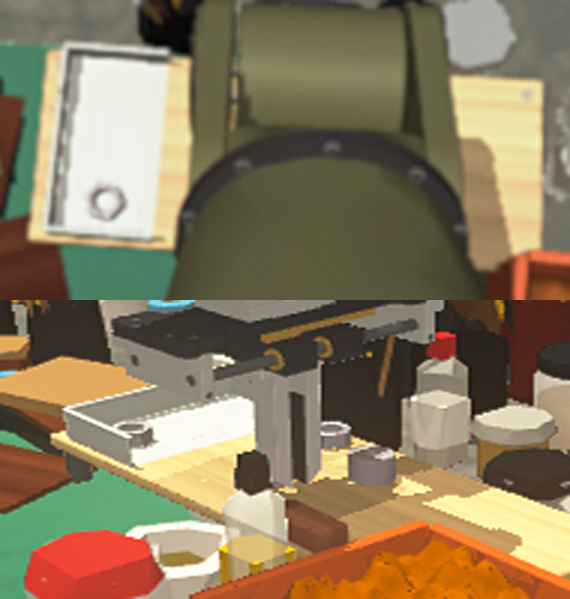

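Request:
{"fn": "play_rows", "kwargs": {
  "commands": [
    {"x":0,"y":0,"z":0,"wx":-5,"wy":0,"wz":0,"grip":0.09},
    {"x":0,"y":0,"z":0,"wx":-5,"wy":0,"wz":0,"grip":0.09},
    {"x":0,"y":0,"z":0,"wx":-5,"wy":0,"wz":0,"grip":0.09},
    {"x":0.004,"y":0.0006,"z":0.0002,"wx":0,"wy":0,"wz":0,"grip":0.09},
    {"x":0.008,"y":0.0012,"z":0.0003,"wx":0,"wy":0,"wz":0,"grip":0.09},
    {"x":0.008,"y":0.0012,"z":0.0003,"wx":0,"wy":0,"wz":0,"grip":0.09},
    {"x":0.008,"y":0.0012,"z":0.0003,"wx":0,"wy":0,"wz":0,"grip":0.09},
    {"x":0.008,"y":0.0012,"z":0.0003,"wx":0,"wy":0,"wz":0,"grip":0.09},
    {"x":0.008,"y":0.0012,"z":0.0003,"wx":0,"wy":0,"wz":0,"grip":0.09},
    {"x":0.005,"y":0.0006,"z":0.0002,"wx":0,"wy":0,"wz":0,"grip":0.09}
  ]
}}

```text
clock: 10.35
eef_pos: [461.3, 93.0, 52.5]
eef_rot: [2.88, 0.0, 1.571]
wrist_force: [-0.5, -0.8, 0.0]
finger_gap: 8.6
```

```bash
python3 snap.py 6
```

```text
10.35 [461.3  93.   52.5] [2.88  0.    1.571] [-0.5 -0.8  0. ]
```

View pics/s6.png

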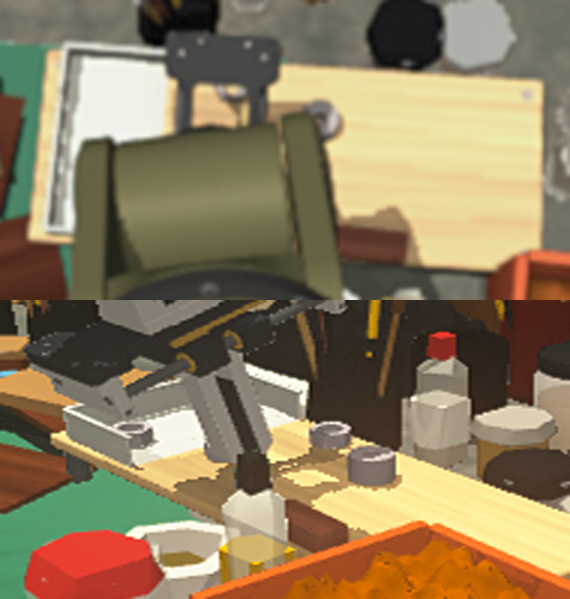

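Request:
{"fn": "play_rows", "kwargs": {
  "commands": [
    {"x":0.004,"y":0.0006,"z":0.0002,"wx":0,"wy":0,"wz":0,"grip":0.09},
    {"x":0.008,"y":0.0012,"z":0.0003,"wx":0,"wy":0,"wz":0,"grip":0.09},
    {"x":0.008,"y":0.0012,"z":0.0003,"wx":0,"wy":0,"wz":0,"grip":0.09},
    {"x":0.008,"y":0.0012,"z":0.0003,"wx":0,"wy":0,"wz":0,"grip":0.09},
    {"x":0.008,"y":0.0012,"z":0.0003,"wx":0,"wy":0,"wz":0,"grip":0.09},
    {"x":0.008,"y":0.0012,"z":0.0003,"wx":0,"wy":0,"wz":0,"grip":0.09},
    {"x":0.006,"y":0,"z":0,"wx":0,"wy":0,"wz":0,"grip":0.09},
    {"x":0.004,"y":0,"z":0,"wx":0,"wy":0,"wz":0,"grip":0.09},
    {"x":0,"y":0,"z":0,"wx":0,"wy":0,"wz":0,"grip":0.09}
  ]
}}

```text
clock: 11.58
eef_pos: [467.9, 146.7, 52.5]
eef_rot: [2.88, -0.0, 1.571]
wrist_force: [-0.5, -0.1, -0.0]
finger_gap: 8.4
```

```bash
python3 snap.py 7
```

```text
11.575 [467.9 146.7  52.5] [ 2.88  -0.     1.571] [-0.5 -0.1 -0. ]
```

View pics/s7.png

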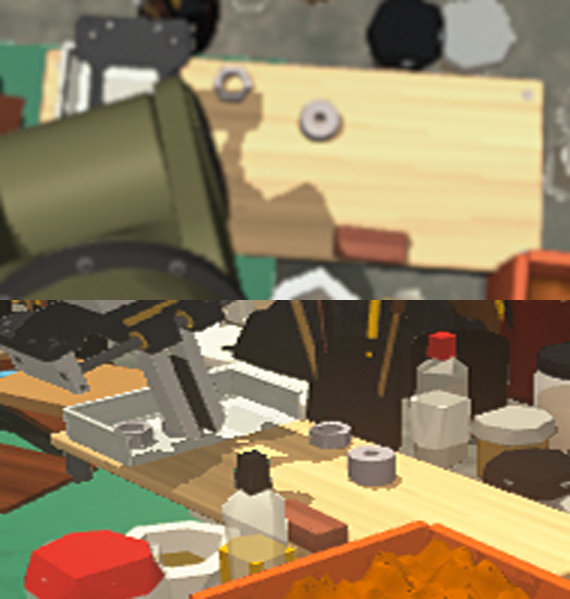

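Request:
{"fn": "play_rows", "kwargs": {
  "commands": [
    {"x":-0.008,"y":0,"z":0,"wx":0,"wy":0,"wz":0,"grip":0.09},
    {"x":-0.015,"y":0.002,"z":-0.006,"wx":0,"wy":0,"wz":0,"grip":0.09},
    {"x":-0.01,"y":0.007,"z":-0.027,"wx":0,"wy":0,"wz":0,"grip":0},
    {"x":-0.02,"y":0.007,"z":-0.027,"wx":0,"wy":0,"wz":0,"grip":0},
    {"x":-0.02,"y":0.007,"z":-0.027,"wx":0,"wy":0,"wz":0,"grip":0},
    {"x":0,"y":0,"z":0,"wx":7.5,"wy":0,"wz":0,"grip":0},
    {"x":0,"y":0,"z":0,"wx":7.5,"wy":0,"wz":0,"grip":0},
    {"x":0,"y":0,"z":0,"wx":0,"wy":0,"wz":-10.1,"grip":0},
    {"x":0,"y":0,"z":0,"wx":0,"wy":0,"wz":-10.1,"grip":0},
    {"x":0,"y":0,"z":0,"wx":0,"wy":0,"wz":-10.1,"grip":0},
    {"x":0,"y":0,"z":0,"wx":0,"wy":0,"wz":-10.1,"grip":0},
    {"x":0,"y":0,"z":0,"wx":0,"wy":0,"wz":-10.1,"grip":0},
    {"x":0,"y":0,"z":0,"wx":0,"wy":0,"wz":-10.1,"grip":0},
    {"x":0,"y":0,"z":0,"wx":0,"wy":0,"wz":-10.1,"grip":0},
    {"x":0,"y":0,"z":0,"wx":0,"wy":0,"wz":-10.1,"grip":0},
    {"x":0,"y":0,"z":0,"wx":0,"wy":0,"wz":-10.1,"grip":0},
    {"x":0,"y":0,"z":0,"wx":0,"wy":0,"wz":-10.1,"grip":0},
    {"x":0,"y":0,"z":0,"wx":0,"wy":-10,"wz":0,"grip":0},
    {"x":0,"y":0,"z":0,"wx":0,"wy":-10,"wz":0,"grip":0}
  ]
}}

```text
clock: 14.05
eef_pos: [467.9, 72.9, 142.7]
eef_rot: [-3.141, 0.355, -2.95]
wrist_force: [0.8, 0.2, 0.4]
finger_gap: 0.4
```

```bash
python3 snap.py 8; python3 -c "
from m import *
measure(cv2.imread('pics/t8.png'))
from scipy.spatial.transform import Rotation as R
s=manip.read_state(); M=R.from_euler('xyz',s['eef_rot']).as_matrix(); print(M.round(3)); 
d=np.array([531.5,56,110])-s['eef_pos']; print(d, M.T@d, 'down58',M.T@[0,0,-58])"
```

```text
14.05 [467.9  72.9 142.7] [-3.141  0.355 -2.95 ] [0.8 0.2 0.4]
blob 396.3 242.3 r 19.9 top58 [396.9 -82.3] z67 [396.2 -81.1]
blob 307.1 191.5 r 19.0 top58 [492.1 108.8] z67 [490.6 108.5]
[[-0.922 -0.19   0.337]
 [-0.178  0.982  0.065]
 [-0.344  0.    -0.939]]
[ 65.93301238 -16.72160024 -31.6331504 ] [-46.94784026 -28.9240082   50.85992809] down58 [ 1.99280526e+01 -4.14014799e-04  5.44690070e+01]
```

View pics/s8.png

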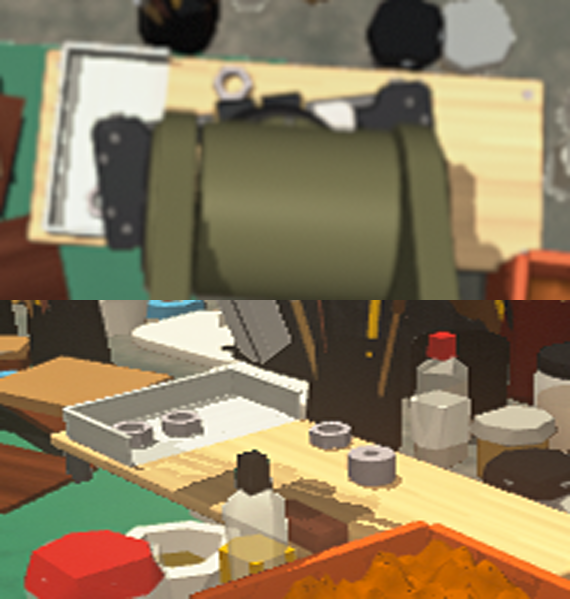

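Request:
{"fn": "play_rows", "kwargs": {
  "commands": [
    {"x":-0.0157,"y":-0.0097,"z":0.017,"wx":0,"wy":0,"wz":0,"grip":0},
    {"x":-0.0157,"y":-0.0097,"z":0.017,"wx":0,"wy":0,"wz":0,"grip":0},
    {"x":-0.0157,"y":-0.0097,"z":0.017,"wx":0,"wy":0,"wz":0,"grip":0},
    {"x":0,"y":0,"z":0,"wx":0,"wy":0,"wz":0,"grip":0},
    {"x":0.01,"y":0,"z":0.027,"wx":0,"wy":0,"wz":0,"grip":0},
    {"x":0.005,"y":0,"z":0.0135,"wx":0,"wy":0,"wz":0,"grip":0},
    {"x":0,"y":0,"z":0,"wx":0,"wy":0,"wz":0,"grip":0}
  ]
}}

```text
clock: 15.02
eef_pos: [533.0, 56.7, 67.1]
eef_rot: [3.141, 0.347, -2.95]
wrist_force: [0.6, 0.4, 0.3]
finger_gap: 0.5
```

```bash
python3 snap.py 9
```

```text
15.025 [533.   56.7  67.1] [ 3.141  0.347 -2.95 ] [0.6 0.4 0.3]
```

View pics/s9.png

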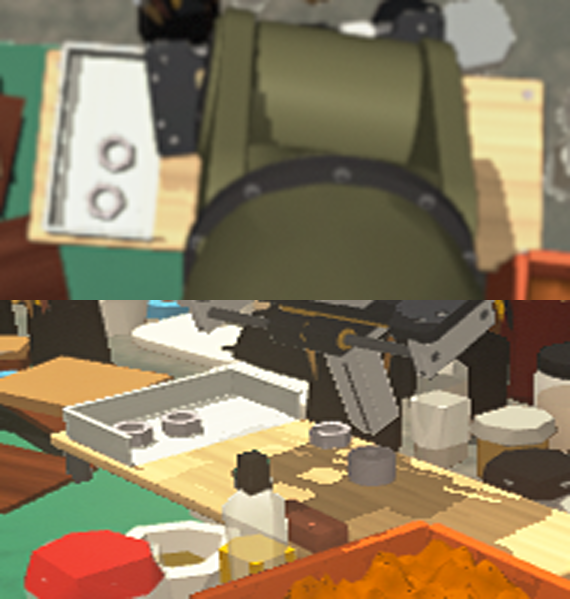

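Request:
{"fn": "play_rows", "kwargs": {
  "commands": [
    {"x":0.007,"y":0,"z":0.0133,"wx":0,"wy":0,"wz":0,"grip":0},
    {"x":0,"y":0.003,"z":0,"wx":0,"wy":0,"wz":0,"grip":0},
    {"x":0,"y":0.005,"z":0,"wx":0,"wy":0,"wz":0,"grip":0},
    {"x":0,"y":0.005,"z":0,"wx":0,"wy":0,"wz":0,"grip":0},
    {"x":0,"y":0.005,"z":0,"wx":0,"wy":0,"wz":0,"grip":0},
    {"x":0,"y":0.005,"z":0,"wx":0,"wy":0,"wz":0,"grip":0},
    {"x":0,"y":0.005,"z":0,"wx":0,"wy":0,"wz":0,"grip":0},
    {"x":0,"y":0.003,"z":0,"wx":0,"wy":0,"wz":0,"grip":0},
    {"x":0,"y":0,"z":0,"wx":0,"wy":0,"wz":0,"grip":0}
  ]
}}

```text
clock: 16.25
eef_pos: [525.6, 86.9, 52.7]
eef_rot: [3.142, 0.349, -2.95]
wrist_force: [-0.6, -0.6, 0.4]
finger_gap: 0.3
```

```bash
cat >> snap.py <<'E'
b=cv2.resize(q[170:250,240:380],None,fx=5,fy=5,interpolation=cv2.INTER_CUBIC)
cv2.imwrite(f"pics/z{n}.png",b)
E
python3 snap.py 10
```

```text
16.25 [525.6  86.9  52.7] [ 3.142  0.349 -2.95 ] [-0.6 -0.6  0.4]
```

View pics/z10.png

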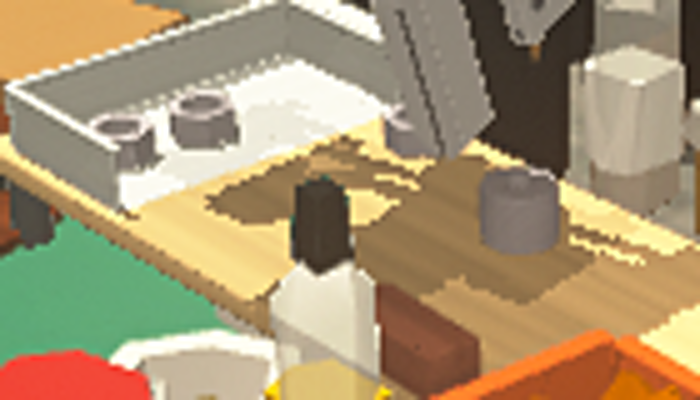

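View pics/s10.png

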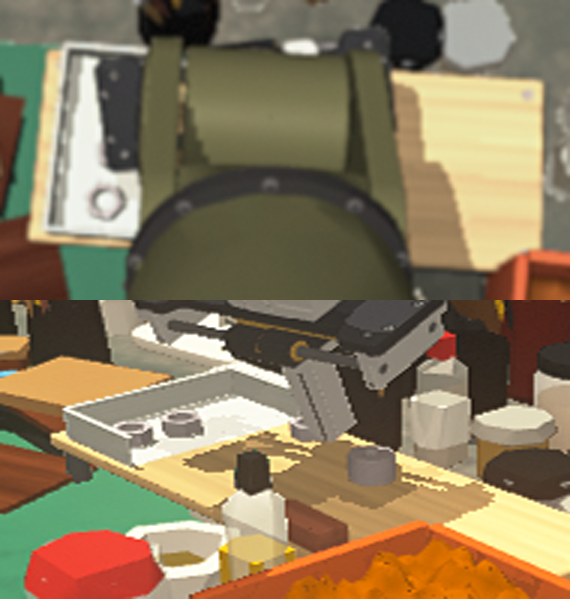

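Run:
```python
from h import *
for c in [(516,111),(521,111),(526,111),(521,116)]:
    P=[proj("scene",(c[0]+13*np.cos(t),c[1]+13*np.sin(t),z)) for t in np.arange(0,6.28,.2) for z in (46,57)]
    P=np.array(P); P=(P-[240,170])*5; print(c,"left",P[:,0].min().round(),"right",P[:,0].max().round(),"top",P[:,1].min().round(),"bot",P[:,1].max().round())
```

```text
(516, 111) left 362.0 right 432.0 top 98.0 bot 155.0
(521, 111) left 372.0 right 442.0 top 95.0 bot 151.0
(526, 111) left 382.0 right 452.0 top 91.0 bot 147.0
(521, 116) left 363.0 right 433.0 top 91.0 bot 146.0
```

Run:
```python
from h import *
for c in [(523.5,90)]:
    P=np.array([proj("scene",(c[0]+13*np.cos(t),c[1]+13*np.sin(t),z)) for t in np.arange(0,6.28,.2) for z in (46,57)])
    print(P.min(0),P.max(0))
def f(c):
    P=np.array([proj("scene",(c[0]+13*np.cos(t),c[1]+13*np.sin(t),z)) for t in np.arange(0,6.28,.2) for z in (46,57)]); P=(P-[240,170])*5
    return P[:,0].min().round(),P[:,1].max().round()
for x in range(510,530,3):
    print(x,[f((x,y)) for y in range(102,118,3)])
```

```text
[322.7087534  191.92346195] [336.86165082 203.34988081]
510 [(np.float64(365.0), np.float64(167.0)), (np.float64(359.0), np.float64(165.0)), (np.float64(354.0), np.float64(162.0)), (np.float64(349.0), np.float64(159.0)), (np.float64(344.0), np.float64(157.0)), (np.float64(339.0), np.float64(154.0))]
513 [(np.float64(371.0), np.float64(165.0)), (np.float64(366.0), np.float64(162.0)), (np.float64(360.0), np.float64(160.0)), (np.float64(355.0), np.float64(157.0)), (np.float64(350.0), np.float64(154.0)), (np.float64(345.0), np.float64(152.0))]
516 [(np.float64(377.0), np.float64(162.0)), (np.float64(372.0), np.float64(160.0)), (np.float64(367.0), np.float64(157.0)), (np.float64(362.0), np.float64(155.0)), (np.float64(356.0), np.float64(152.0)), (np.float64(351.0), np.float64(149.0))]
519 [(np.float64(383.0), np.float64(160.0)), (np.float64(378.0), np.float64(157.0)), (np.float64(373.0), np.float64(155.0)), (np.float64(368.0), np.float64(152.0)), (np.float64(363.0), np.float64(150.0)), (np.float64(358.0), np.float64(147.0))]
522 [(np.float64(389.0), np.float64(158.0)), (np.float64(384.0), np.float64(155.0)), (np.float64(379.0), np.float64(152.0)), (np.float64(374.0), np.float64(150.0)), (np.float64(369.0), np.float64(147.0)), (np.float64(364.0), np.float64(145.0))]
525 [(np.float64(396.0), np.float64(155.0)), (np.float64(390.0), np.float64(153.0)), (np.float64(385.0), np.float64(150.0)), (np.float64(380.0), np.float64(147.0)), (np.float64(375.0), np.float64(145.0)), (np.float64(370.0), np.float64(142.0))]Traceback (most recent call last):
  File "<stdin>", line 9, in <module>
  File "<stdin>", line 6, in f
  File "h.py", line 9, in proj
    i=manip.camera_info(name);K=i["intrinsics"];T=i["camera_from_world"]
ValueError: time passes only in moves, steps and waits
```

Request:
{"fn": "play_rows", "kwargs": {
  "commands": [
    {"x":0,"y":0.004,"z":0,"wx":0,"wy":0,"wz":0,"grip":0},
    {"x":-0.0002,"y":0.006,"z":0,"wx":0,"wy":0,"wz":0,"grip":0},
    {"x":-0.0002,"y":0.006,"z":0,"wx":0,"wy":0,"wz":0,"grip":0},
    {"x":0,"y":0.006,"z":0,"wx":0,"wy":0,"wz":0,"grip":0},
    {"x":0,"y":0.003,"z":0,"wx":0,"wy":0,"wz":0,"grip":0}
  ]
}}

```text
clock: 16.98
eef_pos: [521.1, 111.8, 52.8]
eef_rot: [3.142, 0.349, -2.95]
wrist_force: [-0.6, -0.1, -0.7]
finger_gap: 0.4
```

```bash
python3 snap.py 11
```

```text
16.975 [521.1 111.8  52.8] [ 3.142  0.349 -2.95 ] [-0.6 -0.1 -0.7]
```

View pics/z11.png

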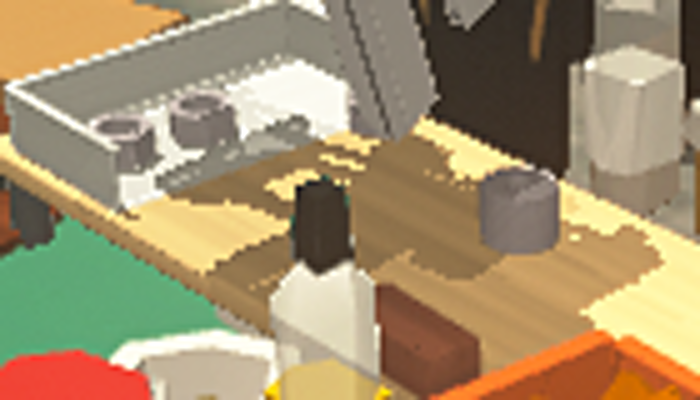

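Request:
{"fn": "play_rows", "kwargs": {
  "commands": [
    {"x":0,"y":-0.006,"z":0,"wx":0,"wy":0,"wz":0,"grip":0},
    {"x":-0.007,"y":-0.02,"z":-0.02,"wx":0,"wy":0,"wz":0,"grip":0},
    {"x":-0.007,"y":-0.03,"z":-0.02,"wx":0,"wy":0,"wz":0,"grip":0},
    {"x":0,"y":-0.03,"z":0,"wx":0,"wy":0,"wz":0,"grip":0},
    {"x":0,"y":-0.02,"z":0,"wx":0,"wy":0,"wz":0,"grip":0}
  ]
}}

```text
clock: 17.7
eef_pos: [541.2, 5.4, 95.5]
eef_rot: [-3.141, 0.35, -2.951]
wrist_force: [-0.4, -0.4, -0.4]
finger_gap: 0.6
```

```bash
python3 snap.py 12
python3 - <<'E'
from h import *
import pickle
pickle.dump({n:manip.camera_info(n) for n in("top","scene")},open("cal.pkl","wb"))
for n in ("top","scene"):
    d=np.load(f"pics/{n}0d.npy");i=manip.camera_info(n);K=i["intrinsics"];T=i["camera_from_world"]
    v,u=np.mgrid[0:400,0:640];z=d
    P=np.stack([(u-K[0,2])/K[0,0]*z,-(v-K[1,2])/K[1,1]*z,-z],-1)[z>0]
    W=(P-T[:3,3])@T[:3,:3]
    s=(W[:,0]>546)&(W[:,0]<620)&(W[:,1]>30)&(W[:,1]<115)&(W[:,2]>110)&(W[:,2]<500)
    W=W[s]; print(n,W.min(0).round(),W.max(0).round(),len(W)); print(W[np.argsort(W[:,0])][:5].round())
E
sed -i 's/i=manip.camera_info(name)/i=CAL[name]/; s/^from cell import manip/from cell import manip\nimport pickle,os\nCAL=pickle.load(open("cal.pkl","rb"))/' h.py
python3 -c "
from m import *
measure(cv2.imread('pics/t12.png'))"
```

```text
17.7 [541.2   5.4  95.5] [-3.141  0.35  -2.951] [-0.4 -0.4 -0.4]
top [575.  77. 110.] [620.  98. 165.] 86
[[575.  86. 161.]
 [575.  86. 155.]
 [576.  86. 148.]
 [576.  89. 152.]
 [576.  86. 163.]]
scene [574.  77. 110.] [619.  97. 163.] 118
[[574.  86. 144.]
 [574.  84. 158.]
 [574.  87. 152.]
 [574.  85. 162.]
 [575.  85. 163.]]
blob 275.0 217.0 r 29.2 top58 [433.1 171.7] z67 [432.1 171. ]
blob 278.5 201.1 r 29.7 top58 [467.3 167.3] z67 [466.1 166.6]
```

View pics/s12.png

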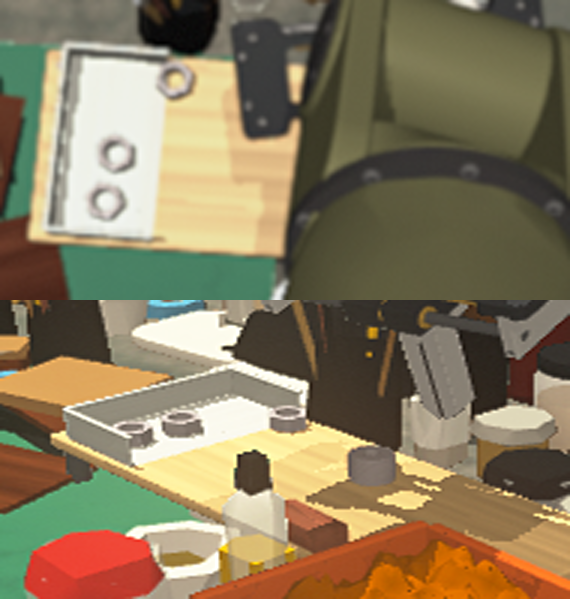

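Run:
```python
from h import *
a=cv2.imread("pics/t12.png")[160:195,280:320]
cv2.imwrite("pics/c12.png",cv2.resize(a,None,fx=14,fy=14,interpolation=cv2.INTER_CUBIC))
print(ray("top",298.6,176.4,58))
```

```text
[523.20705515 129.13324213  58.        ]
```

View pics/c12.png

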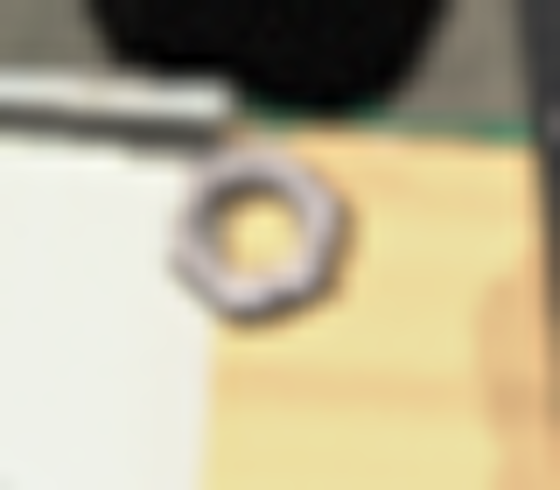

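```bash
cat > tgt.py <<'E'
from h import *
from scipy.spatial.transform import Rotation as R
def Rt(yaw,lean): # push dir = Rz(yaw)*(+y); lean toward robot
    return (R.from_euler('z',yaw,degrees=True)*R.from_euler('y',-lean,degrees=True)*R.from_euler('xyz',[np.pi,0,np.pi])).as_matrix()
s=manip.read_state(); M=R.from_euler('xyz',s['eef_rot']).as_matrix()
E
python3 - <<'E'
from tgt import *
print((Rt(11,20)-M).round(2).max())
T=Rt(30,25); print(T.round(3))
rv=R.from_matrix(M.T@T).as_rotvec(degrees=True); print("rotvec tool",rv.round(2))
d=np.array([542,102,95])-s['eef_pos']; print("shift in current",(M.T@d).round(1),"in new",(T.T@d).round(1))
print("down 42 new",(T.T@[0,0,-42]).round(1))
E
```

```text
-0.0
[[-0.785 -0.5    0.366]
 [-0.453  0.866  0.211]
 [-0.423  0.    -0.906]]
rotvec tool [ -7.34  -4.94 -17.7 ]
shift in current [-17.8  94.9   6.7] in new [-44.4  83.4  21. ]
down 42 new [17.7 -0.  38.1]
```

Request:
{"fn": "play_rows", "kwargs": {
  "commands": [
    {"x":0,"y":0,"z":0,"wx":-3.67,"wy":-2.47,"wz":-8.85,"grip":0},
    {"x":0,"y":0,"z":0,"wx":-3.67,"wy":-2.47,"wz":-8.85,"grip":0},
    {"x":-0.011,"y":0.021,"z":0.0053,"wx":0,"wy":0,"wz":0,"grip":0},
    {"x":-0.011,"y":0.021,"z":0.0053,"wx":0,"wy":0,"wz":0,"grip":0},
    {"x":-0.011,"y":0.021,"z":0.0053,"wx":0,"wy":0,"wz":0,"grip":0},
    {"x":-0.011,"y":0.02,"z":0.0053,"wx":0,"wy":0,"wz":0,"grip":0},
    {"x":0,"y":0,"z":0,"wx":0,"wy":0,"wz":0,"grip":0},
    {"x":0.009,"y":0,"z":0.019,"wx":0,"wy":0,"wz":0,"grip":0},
    {"x":0,"y":0,"z":0,"wx":0,"wy":0,"wz":0,"grip":0}
  ]
}}

```text
clock: 18.92
eef_pos: [544.3, 104.7, 72.7]
eef_rot: [3.138, 0.419, -2.656]
wrist_force: [0.1, -0.4, 0.1]
finger_gap: 0.2
```

```bash
python3 snap.py 13
python3 - <<'E'
from tgt import *
print(M.round(3)); d=np.array([541,103,53])-s['eef_pos']; print((M.T@d).round(1))
E
```

```text
18.925 [544.3 104.7  72.7] [ 3.138  0.419 -2.656] [ 0.1 -0.4  0.1]
[[-0.807 -0.468  0.36 ]
 [-0.426  0.884  0.193]
 [-0.409  0.002 -0.913]]
[12.8  0.4 17.5]
```

View pics/s13.png

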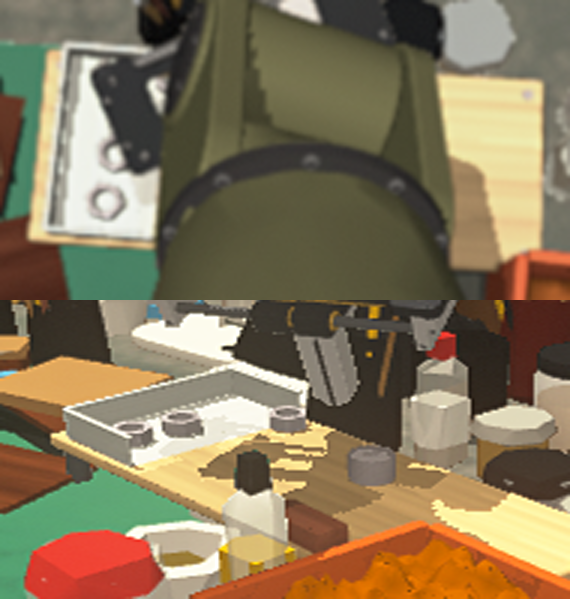

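Request:
{"fn": "play_rows", "kwargs": {
  "commands": [
    {"x":0.0065,"y":0,"z":0.009,"wx":0,"wy":0,"wz":0,"grip":0},
    {"x":0.0065,"y":0,"z":0.0085,"wx":0,"wy":0,"wz":0,"grip":0},
    {"x":0,"y":0.004,"z":0,"wx":0,"wy":0,"wz":0,"grip":0},
    {"x":0,"y":0.005,"z":0,"wx":0,"wy":0,"wz":0,"grip":0},
    {"x":0,"y":0.004,"z":0,"wx":0,"wy":0,"wz":0,"grip":0},
    {"x":0,"y":0.004,"z":0,"wx":0,"wy":0,"wz":0,"grip":0},
    {"x":0,"y":0.004,"z":0,"wx":0,"wy":0,"wz":0,"grip":0},
    {"x":0,"y":0.003,"z":0,"wx":0,"wy":0,"wz":0,"grip":0}
  ]
}}

```text
clock: 20.02
eef_pos: [529.7, 124.4, 52.7]
eef_rot: [3.139, 0.421, -2.655]
wrist_force: [0.4, -0.0, 0.2]
finger_gap: 0.3
```

```bash
python3 snap.py 14
```

```text
20.025 [529.7 124.4  52.7] [ 3.139  0.421 -2.655] [ 0.4 -0.   0.2]
```

View pics/z14.png

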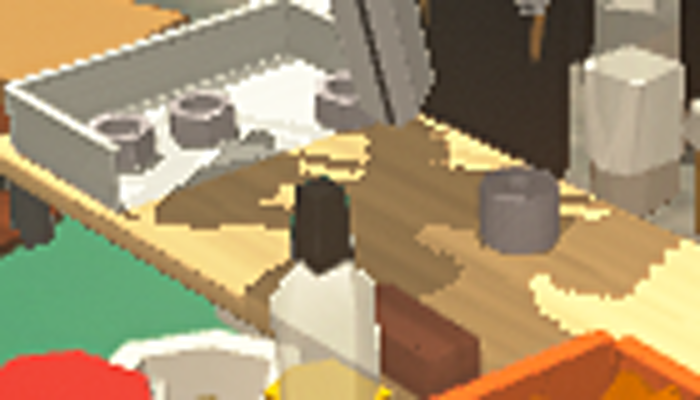

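Request:
{"fn": "play_rows", "kwargs": {
  "commands": [
    {"x":0,"y":0.003,"z":0,"wx":0,"wy":0,"wz":0,"grip":0},
    {"x":0,"y":0.005,"z":0,"wx":0,"wy":0,"wz":0,"grip":0},
    {"x":0,"y":0.005,"z":0,"wx":0,"wy":0,"wz":0,"grip":0},
    {"x":0,"y":0.005,"z":0,"wx":0,"wy":0,"wz":0,"grip":0},
    {"x":0,"y":0.004,"z":0,"wx":0,"wy":0,"wz":0,"grip":0},
    {"x":0,"y":0,"z":0,"wx":0,"wy":0,"wz":0,"grip":0}
  ]
}}

```text
clock: 20.88
eef_pos: [519.9, 143.9, 53.4]
eef_rot: [3.14, 0.423, -2.655]
wrist_force: [1.0, -2.1, 4.4]
finger_gap: 0.1
```

```bash
python3 snap.py 15
```

```text
20.875 [519.9 143.9  53.4] [ 3.14   0.423 -2.655] [ 1.  -2.1  4.4]
```

View pics/z15.png

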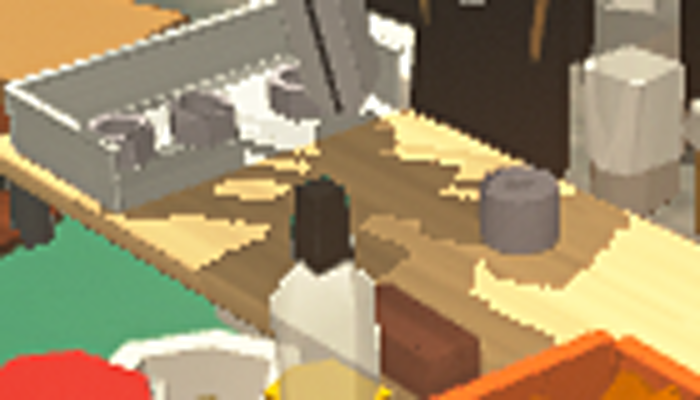

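Request:
{"fn": "play_rows", "kwargs": {
  "commands": [
    {"x":0,"y":-0.006,"z":0,"wx":0,"wy":0,"wz":0,"grip":0},
    {"x":-0.005,"y":-0.012,"z":-0.011,"wx":0,"wy":0,"wz":0,"grip":0},
    {"x":-0.009,"y":-0.02,"z":-0.02,"wx":0,"wy":0,"wz":0,"grip":0},
    {"x":-0.004,"y":-0.03,"z":-0.01,"wx":0,"wy":0,"wz":0,"grip":0},
    {"x":0.015,"y":-0.03,"z":0,"wx":0,"wy":0,"wz":0,"grip":0},
    {"x":0.015,"y":-0.03,"z":-0.01,"wx":0,"wy":0,"wz":0,"grip":0},
    {"x":0.01,"y":-0.03,"z":-0.01,"wx":0,"wy":0,"wz":0,"grip":0},
    {"x":0,"y":0,"z":0,"wx":0,"wy":0,"wz":0,"grip":0}
  ]
}}

```text
clock: 21.98
eef_pos: [555.4, -16.2, 101.9]
eef_rot: [-3.141, 0.416, -2.662]
wrist_force: [-0.0, 0.1, -0.0]
finger_gap: 0.6
```

```bash
python3 snap.py 16;python3 -c "
from m import *
measure(cv2.imread('pics/t16.png'))"
```

```text
21.975 [555.4 -16.2 101.9] [-3.141  0.416 -2.662] [-0.   0.1 -0. ]
blob 275.0 217.0 r 29.2 top58 [433.1 171.7] z67 [432.1 171. ]
blob 278.5 201.1 r 29.7 top58 [467.3 167.3] z67 [466.1 166.6]
blob 282.8 181.1 r 30.2 top58 [511.1 162.1] z67 [509.6 161.4]
```

View pics/s16.png

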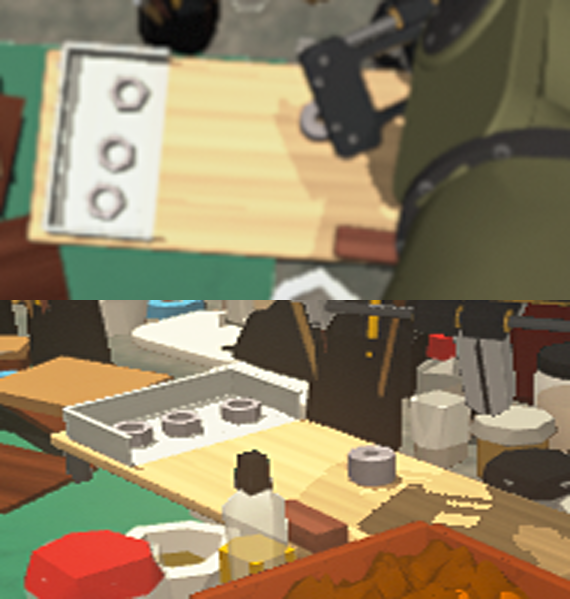

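Request:
{"fn": "play_rows", "kwargs": {
  "commands": [
    {"x":-0.013,"y":0,"z":-0.028,"wx":0,"wy":0,"wz":0,"grip":0},
    {"x":-0.013,"y":0,"z":-0.028,"wx":0,"wy":0,"wz":0,"grip":0},
    {"x":-0.013,"y":-0.03,"z":-0.028,"wx":0,"wy":0,"wz":0,"grip":0},
    {"x":0,"y":-0.04,"z":0,"wx":0,"wy":0,"wz":0,"grip":0},
    {"x":0,"y":-0.04,"z":0,"wx":0,"wy":0,"wz":0,"grip":0},
    {"x":0,"y":0,"z":0,"wx":0,"wy":0,"wz":0,"grip":0}
  ]
}}

```text
clock: 22.82
eef_pos: [611.4, -105.0, 196.1]
eef_rot: [-3.139, 0.405, -2.67]
wrist_force: [-0.3, 0.5, -0.4]
finger_gap: 0.6
```

```bash
python3 snap.py 17;python3 - <<'E'
from m import *
measure(cv2.imread('pics/t17.png'))
q=manip.camera("scene")[0][:,:,::-1]; o=cv2.imread("pics/scene0.png")
for nm,(r,c) in {"collar":((200,224),(333,355)),"block":((224,252),(314,338))}.items():
    print(nm, cv2.phaseCorrelate(cv2.Canny(o,60,120)[r[0]:r[1],c[0]:c[1]].astype(np.float32),cv2.Canny(np.ascontiguousarray(q),60,120)[r[0]:r[1],c[0]:c[1]].astype(np.float32)))
E
```

```text
22.825 [ 611.4 -105.   196.1] [-3.139  0.405 -2.67 ] [-0.3  0.5 -0.4]
blob 275.2 217.1 r 27.4 top58 [432.8 171.2] z67 [431.8 170.5]
blob 278.6 201.3 r 28.1 top58 [466.9 167. ] z67 [465.7 166.4]
blob 346.0 189.7 r 27.8 top58 [501.4  27. ] z67 [499.9  27.3]
blob 282.9 181.3 r 28.5 top58 [510.8 161.7] z67 [509.2 161.1]
collar ((-0.20119934001241724, 0.35483911694859493), 0.8593545953432719)
block ((-0.057944191462322436, 0.22826702759164874), 0.43336072497897676)
```

View pics/s17.png

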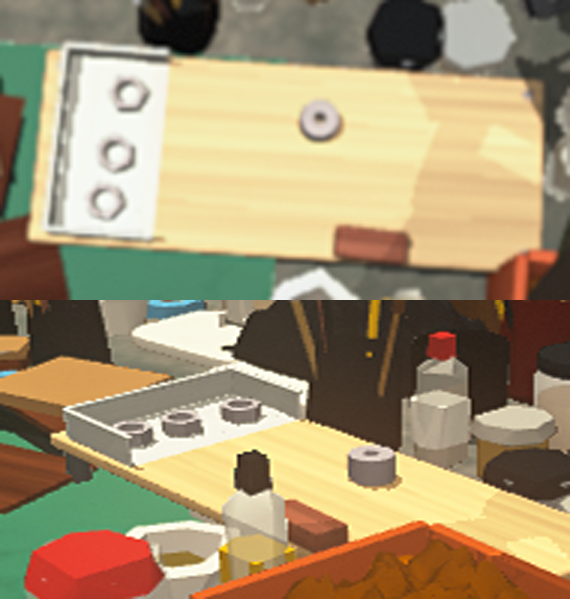

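The three nuts lie inside the scoop, and the collar and block have not moved.

```bash
python3 -c "
from cell import manip
print(manip.sign_off())"
```

```text
the job is handed in; nothing more can be done
None
```

All three nuts were swept into the scoop, and I handed the job in at about 23 s of the 51 s allowed. Nothing was picked up.

- **Sweeping:** I pushed the near two with both fingertips slightly apart. The third, near the far edge, went in with the fingers shut and the hand leaned away from the brushes.
- **Correction on the third nut:** On its first push it slipped sideways, about 5 mm off the finger centre, and stopped across the scoop's opening near the side wall. I backed off, measured it again and pushed it in on a diagonal.
- **Floor contact:** At the end of that diagonal push the wrist read about 4 N upward, so the fingertip may have touched the scoop floor or the nut. I backed off straight away. At the end of every other move the readings stayed under about 2 N.

Last checks from the top camera:

| Item | Position x, y (mm) | Result |
|---|---|---|
| Nut | 433, 171 | inside |
| Nut | 467, 167 | inside |
| Nut | 511, 162 | inside |
| Collar | 501, 27 | within 0.5 mm of where it started |

- **Nuts:** The scoop's opening is at y = 137, so the nearest nut edge clears it by about 11 mm.
- **Block:** It shifted by less than 0.4 px in the scene camera, so no movement was detectable, though that match was only moderate (0.43).
- **Robot:** It ended clear of everything, at z = 196 mm.

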